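# Empty the casting machine's catch tray into the tote

### The job

Pull the small casting machine's half-open catch tray all the way out to its stop and move the two finished bow-shaped brass pulls from it into the grey tote. Set each pull down in the tote on its feet (do not let it fall in), both on the tote's floor and not one on the other. Leave the cut-off runner with its pouring cup in the tray, push the tray fully home again, and do not shift the other things on the bench.

Things in the scene. Friction and masses are not known exactly. Their poses are not given: they have to be found in the camera images.
- caster: fixed grey casting machine: plinth 215 deep (x), 176 wide (y), 61 high; tower on it 150 wide, up to 276 high, its front 85 behind the plinth's front. Origin at bench height, middle of the plinth's front face; x points into the machine, y to the left seen from the robot, z up; yaw varies. The tray slides out along -x; the plinth's roof covers what is inside
- catch_tray (a joint): travel of the catch tray in m: 0 fully home, 0.18 at its stop fully out, about 0.08 at the start; friction about 2.5 N plus slight damping, no spring, stays where it is left
- tray_handle (a point): middle of the tray's handle, a level round steel bar 10 thick and 84 long along y, 40 above the bench, its axis 45 in front of the tray's front plate (which reaches 54 above the bench); moves with the tray, axes as the machine's
- tray_floor (a point): middle of the tray's inner floor, 11 above the bench; moves with the tray, axes as the machine's. Inside 176 long (x) x 142 wide (y); side and back walls 26 above the floor, front plate 43 above the floor
- pull_a: one of two like brass castings: bow-shaped drawer pull 90 long (y), 20 wide at the feet, 31 high, about 110 g; level grip bar 14 wide (x), 60 long, 17 to 31 above the feet. Origin at the underside, midway between the feet, z up. Pulls and runner lie across the tray (y within 0.12 rad of the tray's y), in a row along x about 52 apart, in any order
- pull_b: the other pull, exactly like pull_a
- runner: brass runner cut off the castings, scrap that stays in the tray: straight bar 88 long (y), 11 thick, with four short stubs to the sides (26 across) and a round pouring cup 26 across and 30 high at its +y end. Origin at the underside, middle of the bar
- tote: open grey plastic tote, loose, 600 g, outside 200 (x) x 140 (y), 46 high, inside 192 x 132; rim 148 wide; on the bench to the left of the tray's path. Origin at the underside centre, z up
- tote_floor (a point): middle of the tote's inner floor, 4 above its underside, axes as the tote's
- coffee_tin: bystander: red open tin, 56 across, 58 high, beside the machine; origin under its centre
- graver_box: bystander: dark wooden block 55 x 119 x 39, on the left; origin under its centre

How it is judged:
On the way, in this order (a step that is already met when the one before it is completed fails the run):
1. the catch tray is pulled all the way out (value of joint catch_tray above 0.17 m), for 0.2 s.
2. both pulls stand released on the tote's floor (x of pull_a in the frame of tote_floor between -0.09 and 0.09 m and y of pull_a in the frame of tote_floor between -0.055 and 0.055 m and z of each of pull_a, pull_b in the frame of tote_floor below 0.012 m and angle between each of pull_a, pull_b's own z axis and vertical below 0.25 rad and linear speed of each of pull_a, pull_b below 0.03 m/s and contact force between each of pull_a, pull_b and the fingers below 0.1 N and x of pull_b in the frame of tote_floor between -0.09 and 0.09 m and y of pull_b in the frame of tote_floor between -0.055 and 0.055 m), for 0.2 s.
3. the tray is pushed fully home (value of joint catch_tray below 0.006 m), for 0.2 s.
At the end, for the whole second after the job is handed in: both pulls stand released and at rest on the floor of the tote (feet within 12 mm of the floor, tilted less than 0.25 rad, origin inside the tote), the runner lies in the tray, the tray is home to within 6 mm, and the tote stands upright on the bench (all of step 2 and x of runner in the frame of tray_floor between -0.088 and 0.088 m and y of runner in the frame of tray_floor between -0.07 and 0.07 m and z of runner in the frame of tray_floor between -0.01 and 0.03 m and value of joint catch_tray below 0.006 m and angle between tote's own z axis and vertical below 0.1 rad and height (world z) of tote below 0.01 m); the robot touches nothing.
It fails at once if a pull falls or is thrown: it moves faster than 0.8 m/s while the fingers do not hold it (a fall of more than about 30 mm) ((linear speed of pull_a above 0.8 m/s and contact force between pull_a and the fingers below 0.05 N) or (linear speed of pull_b above 0.8 m/s and contact force between pull_b and the fingers below 0.05 N)).
It fails at once if a bystander (red tin, wooden block) is shifted by more than 30 mm (distance of any of coffee_tin, graver_box from where it was at the start of the episode above 0.03 m).
It also fails if it takes over 67 s, if anything falls off the work surface, if the arm or the gripper's body presses on something with over 40 N, if the wrist force passes 120 N, or if a joint passes its speed limit or range.

### The arm

A 6-joint arm with a two-finger parallel gripper is mounted at the origin on a cart in front of the work surface, level with it; the furniture and walls round the work are solid. World frame = base frame: x ahead of the robot, y to its left, z up, the work surface at z = 0. Lengths are in m, angles in rad, forces in N, time in s.
With the tool pointing down it reaches from about 0.25 to 0.725 m from the base axis. Payload 4 kg.
Tool frame: the origin (TCP) lies where the fingers leave the gripper's body, on its centre line; the fingertips stand 73 mm ahead of it and the grasp point (between the pads) lies 54 mm ahead of it (bot.tip_reach is the z of the fingertips in the tool frame, in m); z points along the fingers, x is the direction in which the jaws open and shut, and the axes are right-handed (so a half turn about z gives the same grasp; the last joint's range is limited). The gripper opens to 85 mm and grips with 20 to 120 N. Pads are 22 mm wide; open, the fingers measure 114 mm over their backs; the gripper's body (76 mm by 85 mm) begins 54 mm behind the grasp point. The pads swing forward as they close: fully open they stand 13 mm farther back than shut.
Start: joints at [1.166, 0.241, 0.005, 1.335, 0, 1.571], TCP at [0.197, 0.46, 0.304] pointing down, gripper open.
Joint ranges: [-2.72, 2.72], [-1.05, 1.87], [-1.09, 1.28], [-1.99, 2.15], [-1.42, 1.44], [-3.14, 3.14]. Speed limits (rad/s): [2.79, 2.79, 3.14, 3.14, 3.14, 3.14].

### API

Orientations are given as a unit quaternion [x, y, z, w].
In Python, from workcell import bot, vision, job_done gives the robot as it stands.
- The arm moves only by the tool drive_tool, never from a script. Its argument "steps" is one flat list of numbers, 7 for each row, row after row: the shift along the tool's x, y, z in m, then the turn, a rotation vector about the tool's x, y, z in degrees, then the closure, from -1 (fully open) to 1 (shut). A call has 1 to 8 rows; each row shifts and turns the commanded pose from where the row before left it, along the tool's axes as they then stand; what a row does not reach is not made up. A row lasts 1/12 s, in which the tool goes at most 41.7 mm and 7.16 degrees, less where a joint would pass 70% of its speed; a pose out of reach is approached as far as the arm can. A call is refused whole if a number of a shift passes 0.0417 or a number of a turn 7.16, either way. A call with a gripper value outside its range is refused whole. The fingers move at their own pace and stop on an object; the grip force is fixed at half the most. Time passes only in rows, so rows that do not move let the fingers close. It gives the time, the measured TCP pose, the force and the opening at its end, in the units of the state.
- bot.get_obs(): the state, without advancing time (a new reading comes with each control period).
- vision.camera(name): name is "scene" or "top" or "wrist"; returns (picture, depth): 420x560x3 uint8, red, green, blue; 420x560 float32, m along the optical axis (not along the pixel's ray), 0 where there is no reading.
- vision.camera_model(name): a dict with "mtx" (3x3 intrinsics, pixels), "D" ([k1, k2, p1, p2, k3] as OpenCV has them; the pictures are not rectified), "rvec" (rotation vector, rad) and "tvec" (3), from world to camera coordinates, as OpenCV has them. Camera axes: x right, y down, z forward; pixel columns grow to the right and rows downward; lengths in m; the calibration is good to about 2 mm. A picture is of the moment at which its call begins: read the wrist's pose just before it. camera_model takes no time and is no camera call; for the wrist camera it gives the pose at the moment of the call.
- job_done(): hands the job in, once; it reports no verdict.
The state is a dict: "clock": time; "joint_pos": joint angles; "joint_vel": joint speeds; "tau": joint torques, N m; "eef_pos": TCP position; "tool_rot": TCP orientation; "ft_force": force on the tool from outside, world axes, zero at the start; "ft_torque": the same for the moment, N m; "grip_width": finger opening in m.
Only numpy, scipy, OpenCV 4.12 (cv2) and the standard library are available. Lean on these libraries where they do the work, as an engineer would, in place of code of your own. Each camera call takes 0.05 s, during which the arm holds its last target.

## Working session

There is one attempt and no reset: what is moved stays moved. The work goes in short steps, Python scripts to look and compute and a tool call to move; the robot and the scene stay as the last step left them, time stands still between calls to the robot, and variables do not carry over. Pictures are saved under pics/ and viewed, and the job is handed in when it is done.

Besides the shell and the picture viewer there is one more tool, called by a JSON object that holds its "name" and its "arguments". drive_tool: Moves the arm, as the interface text tells. Its arguments: {"type":"object","properties":{"steps":{"type":"array"}},"required":["steps"]}

```bash
ls; mkdir -p pics; cat > h.py <<'E'
import numpy as np, cv2
from workcell import bot, vision, job_done
from scipy.spatial.transform import Rotation as R
def cam(n,save=None):
    m=vision.camera_model(n); p,d=vision.camera(n)
    if save: cv2.imwrite('pics/'+save+'.png',cv2.cvtColor(p,cv2.COLOR_RGB2BGR))
    return p,d,m
def world(m,uv,z=None,depth=None):
    uv=np.asarray(uv,float).reshape(-1,1,2)
    n=cv2.undistortPoints(uv,np.array(m['mtx']),np.array(m['D'])).reshape(-1,2)
    Rm=cv2.Rodrigues(np.array(m['rvec'],float))[0]; t=np.array(m['tvec'],float).ravel()
    c=-Rm.T@t; r=np.c_[n,np.ones(len(n))]@Rm
    if depth is not None: return c+r*np.asarray(depth).reshape(-1,1)
    s=(z-c[2])/r[:,2]; return c+r*s[:,None]
def cloud(m,d):
    h,w=d.shape; v,u=np.mgrid[:h,:w]
    return world(m,np.c_[u.ravel(),v.ravel()],depth=d.ravel()).reshape(h,w,3)
def proj(m,P):
    return cv2.projectPoints(np.asarray(P,float).reshape(-1,1,3),np.array(m['rvec'],float),np.array(m['tvec'],float),np.array(m['mtx']),np.array(m['D']))[0].reshape(-1,2)
E
python3 - <<'E'
from h import *
o=bot.get_obs(); print({k:np.round(v,4) for k,v in o.items()}, bot.tip_reach)
for n in ['scene','top','wrist']:
    p,d,m=cam(n,n+'0'); np.savez('pics/'+n+'0.npz',p=p,d=d,**{k:np.array(v) for k,v in m.items()})
    Rm=cv2.Rodrigues(np.array(m['rvec'],float))[0]; print(n,-Rm.T@np.array(m['tvec']).ravel(),Rm[2],m['mtx'])
E
```

```text
pics
{'clock': np.float64(0.0), 'joint_pos': array([1.166 , 0.2414, 0.0037, 1.3352, 0.    , 1.5708]), 'joint_vel': array([ 0.0001,  0.0003,  0.0011,  0.0005, -0.0005,  0.0008]), 'tau': array([-3.00000e-04, -3.72317e+01,  2.52407e+01,  1.70000e-02,
       -0.00000e+00, -0.00000e+00]), 'eef_pos': array([0.1967, 0.4592, 0.303 ]), 'tool_rot': array([ 8.348e-01,  5.505e-01, -9.000e-04,  6.000e-04]), 'ft_force': array([-0.2951, -0.323 ,  0.383 ]), 'ft_torque': array([-0.0001,  0.052 , -0.0216]), 'grip_width': np.float64(0.0853)} 0.0726
scene [ 0.05670943 -0.55403188  0.77034817] [ 0.55968194  0.45912281 -0.68990026] [[388.16835031   0.         288.95921503]
 [  0.         388.16835031 210.11192047]
 [  0.           0.           1.        ]]
top [ 0.49167918 -0.02436544  1.36446002] [ 0.0804663  -0.04620123 -0.995686  ] [[467.47539262   0.         280.33838385]
 [  0.         467.47539262 208.63099054]
 [  0.           0.           1.        ]]
wrist [0.12572253 0.48947478 0.37169482] [ 0.27638227 -0.12150775 -0.95333557] [[315.88329541   0.         283.55578752]
 [  0.         315.88329541 211.34805248]
 [  0.           0.           1.        ]]
```

View pics/scene0.png

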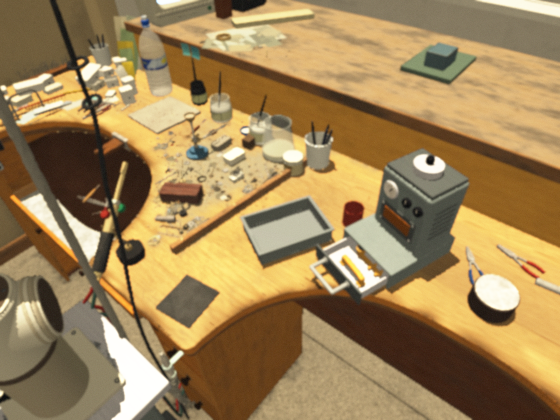

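View pics/top0.png

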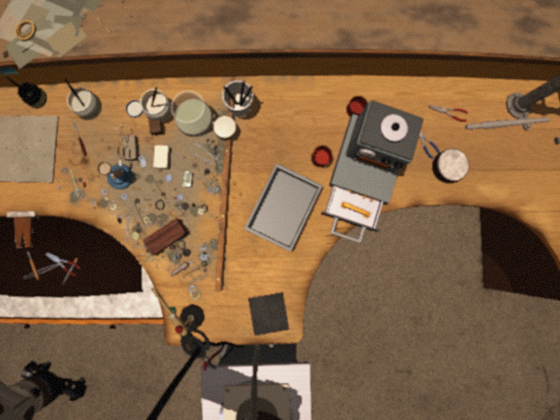

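View pics/wrist0.png

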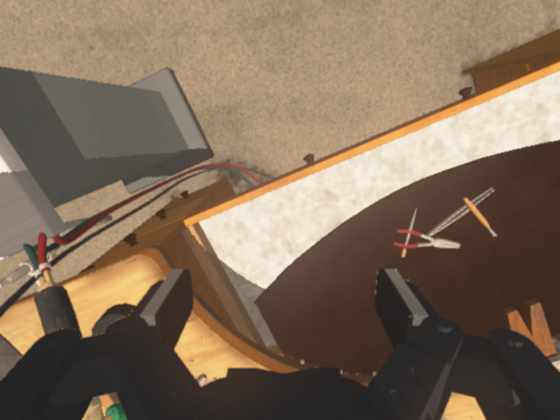

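```bash
python3 - <<'E'
import cv2
a=cv2.imread('pics/top0.png')[90:260,235:435]; cv2.imwrite('pics/c1.png',cv2.resize(a,None,fx=4,fy=3.5,interpolation=cv2.INTER_CUBIC) if 0 else cv2.resize(a,(700,595),interpolation=cv2.INTER_CUBIC))
a=cv2.imread('pics/scene0.png')[140:310,230:480]; cv2.imwrite('pics/c2.png',cv2.resize(a,(750,510),interpolation=cv2.INTER_CUBIC))
E
```

```text
(no output)
```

View pics/c1.png

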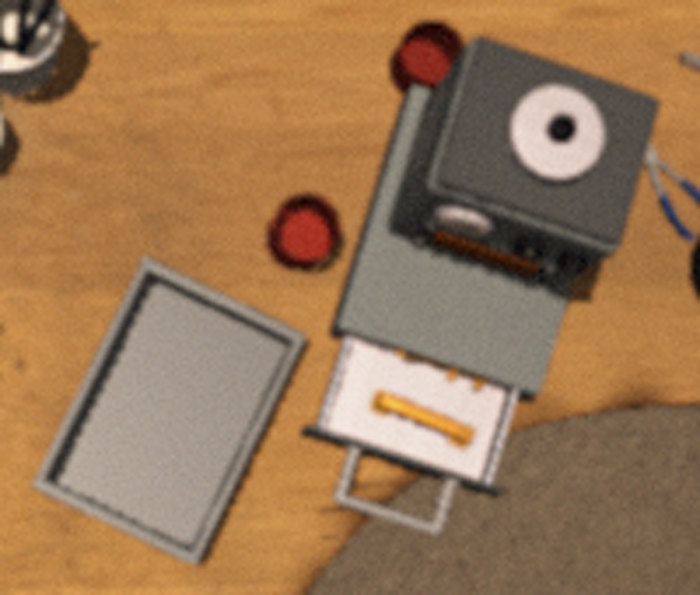

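View pics/c2.png

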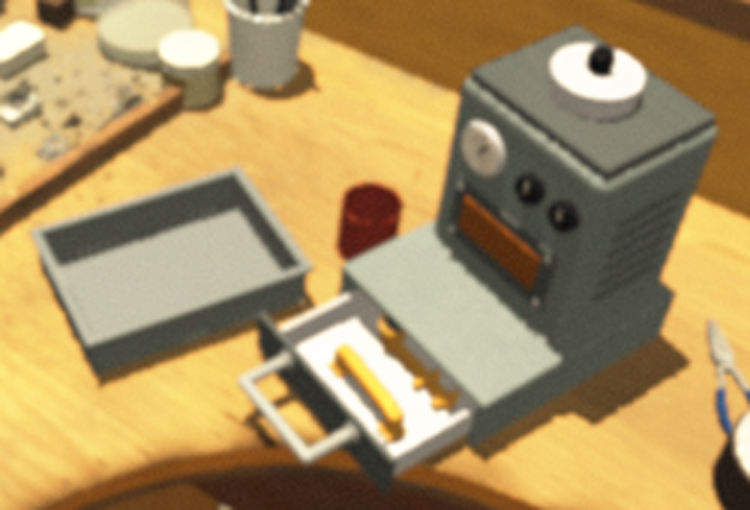

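```bash
cat > l.py <<'E'
from h import *
def load(n):
    z=np.load('pics/%s.npz'%n); return z['p'],z['d'],{k:z[k] for k in ('mtx','D','rvec','tvec')}
E
python3 - <<'E'
from l import *
p,d,m=load('top0')
def q(pts,z): return world(m,[(235+(x+.5)/3.5-.5,90+(y+.5)/3.5-.5) for x,y in pts],z)
np.set_printoptions(precision=4,suppress=True)
t=q([(147,258),(307,337),(200,562),(38,487)],.046);print('tote',t,t.mean(0),np.linalg.norm(t-np.roll(t,-1,0),axis=1))
e=t[0]-t[3];print('yaw',np.arctan2(e[1],e[0])); e=t[1]-t[2];print('yaw',np.arctan2(e[1],e[0]))
for n,z,pts in [('handle',.04,[(342,499),(437,528)]),('plinth',.061,[(337,333),(535,396)]),('plate',.054,[(305,430),(503,492)]),('pull',.042,[(383,402),(468,435)]),('side',.061,[(337,333),(414,85)]),('tin',.058,[(268,232),(343,232),(305,195),(305,270)])]:
    w=q(pts,z); e=w[0]-w[1]; print(n,w,w.mean(0),np.linalg.norm(e),'yaw',np.arctan2(-e[0],e[1]))
# depth check
c=cloud(m,d)
for n,(x,y) in dict(tote=(180,420),bar=(388,514),tray=(430,450),pull=(425,418),roof=(450,320),plate=(400,463)).items():
    v,u=int(90+y/3.5),int(235+x/3.5); print(n,c[v,u],d[v,u])
# bench edge & tin heights
E
```

```text
tote [[ 0.7283 -0.0786  0.046 ]
 [ 0.6604 -0.2076  0.046 ]
 [ 0.4799 -0.1146  0.046 ]
 [ 0.5437  0.0142  0.046 ]] [ 0.6031 -0.0966  0.046 ] [0.1458 0.2031 0.1437 0.2066]
yaw -0.4658943431286635
yaw -0.4758924696866633
handle [[ 0.5276 -0.2325  0.04  ]
 [ 0.5016 -0.3103  0.04  ]] [ 0.5146 -0.2714  0.04  ] 0.08201808788732154 yaw -0.32254509826488303
plinth [[ 0.6613 -0.2301  0.061 ]
 [ 0.6063 -0.3916  0.061 ]] [ 0.6338 -0.3109  0.061 ] 0.17060335833294654 yaw -0.32787360197537574
plate [[ 0.5838 -0.2022  0.054 ]
 [ 0.5291 -0.3632  0.054 ]] [ 0.5564 -0.2827  0.054 ] 0.17008348838639936 yaw -0.32746613514334033
pull [[ 0.606  -0.269   0.042 ]
 [ 0.5771 -0.3389  0.042 ]] [ 0.5916 -0.304   0.042 ] 0.07557301150976847 yaw -0.3923374269242265
side [[ 0.6613 -0.2301  0.061 ]
 [ 0.8673 -0.3031  0.061 ]] [ 0.7643 -0.2666  0.061 ] 0.21853429925232062 yaw 1.2302882039914778
tin [[ 0.7457 -0.1772  0.058 ]
 [ 0.7448 -0.2388  0.058 ]
 [ 0.776  -0.2087  0.058 ]
 [ 0.7138 -0.2064  0.058 ]] [ 0.7451 -0.2078  0.058 ] 0.061625502299677434 yaw -0.0159322413123847
tote [ 0.5969 -0.1037  0.0078] 1.3629761
bar [ 0.5156 -0.2676  0.0459] 1.3260179
tray [ 0.5677 -0.3104  0.0171] 1.3608732
pull [ 0.5924 -0.3038  0.0395] 1.340306
roof [ 0.6703 -0.323   0.061 ] 1.3260336
plate [ 0.556  -0.2837  0.0302] 1.3456703
```

```bash
python3 - <<'E'
from l import *
np.set_printoptions(precision=3,suppress=True)
p,d,m=load('scene0'); c=cloud(m,d)
for u,v in [(130,252),(110,215),(103,235),(94,170),(80,100),(70,60),(60,20),(100,260),(120,330),(80,225),(60,150),(30,80)]:
    print((u,v),d[v,u],[c[v+dv,u+du] for dv in(0,) for du in (-2,0,2)])
p,d,m=load('top0'); c=cloud(m,d)
g=(c[...,2]>0.08)&(c[...,0]<0.75)&(np.hypot(c[...,0],c[...,1])>0.15)&(d>0)
im=p.copy(); im[g]=[255,0,0]; cv2.imwrite('pics/hi.png',im[...,::-1])
for u,v in [(190,340),(175,380),(155,410),(192,318),(182,325)]: print((u,v),c[v,u])
E
```

```text
(130, 252) 0.97478557 [array([0.29 , 0.168, 0.026]), array([0.293, 0.163, 0.027]), array([0.296, 0.158, 0.028])]
(110, 215) 0.90982115 [array([0.289, 0.184, 0.149]), array([0.295, 0.19 , 0.14 ]), array([0.261, 0.072, 0.237])]
(103, 235) 0.90364903 [array([0.254, 0.183, 0.109]), array([0.257, 0.178, 0.11 ]), array([0.26 , 0.174, 0.111])]
(94, 170) 1.532687 [array([ 0.511,  0.835, -0.161]), array([ 0.515,  0.827, -0.16 ]), array([ 0.522,  0.825, -0.163])]
(80, 100) 1.6066935 [array([0.661, 1.094, 0.002]), array([0.659, 1.069, 0.01 ]), array([0.309, 0.116, 0.455])]
(70, 60) 0.6222765 [array([ 0.87 ,  1.583, -0.01 ]), array([0.315, 0.117, 0.524]), array([0.308, 0.091, 0.533])]
(60, 20) 0.5590033 [array([0.309, 0.09 , 0.594]), array([0.311, 0.088, 0.594]), array([0.315, 0.09 , 0.592])]
(100, 260) 0.8975199 [array([0.216, 0.157, 0.074]), array([0.219, 0.154, 0.073]), array([0.222, 0.15 , 0.073])]
(120, 330) 0.8165531 [array([ 0.146, -0.007,  0.033]), array([ 0.149, -0.006,  0.027]), array([ 0.152, -0.009,  0.026])]
(80, 225) 1.4820127 [array([ 0.345,  0.743, -0.284]), array([ 0.349,  0.735, -0.283]), array([ 0.354,  0.727, -0.281])]
(60, 150) 1.5441923 [array([ 0.469,  0.988, -0.105]), array([ 0.475,  0.983, -0.106]), array([ 0.481,  0.982, -0.109])]
(30, 80) 1.6412098 [array([0.603, 1.43 , 0.025]), array([0.581, 1.32 , 0.064]), array([0.583, 1.301, 0.068])]
(190, 340) [0.316 0.115 0.458]
(175, 380) [0.321 0.091 0.753]
(155, 410) [0.321 0.091 0.872]
(192, 318) [0.297 0.171 0.041]
(182, 325) [0.292 0.184 0.131]
```

View pics/hi.png

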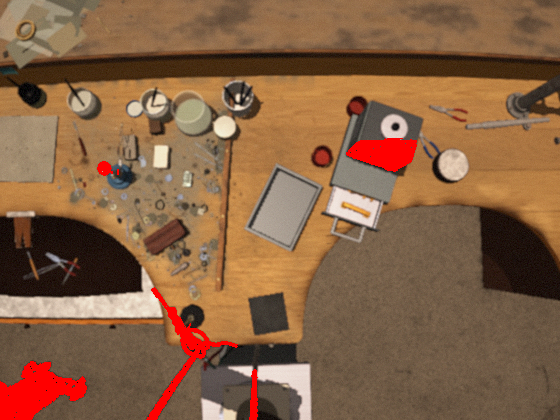

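```bash
python3 - <<'E'
from l import *
np.set_printoptions(precision=3,suppress=True)
P=[]
for n in ('scene0','top0'):
    p,d,m=load(n); c=cloud(m,d); g=(d>0)&(c[...,2]>0.03)&(np.abs(c[...,0]-.25)<.3)&(np.abs(c[...,1]-.1)<.33)
    P.append(c[g])
for n,Q in zip(('scene','top'),P):
    print(n,len(Q))
    for z in np.arange(.03,1.0,.05):
        s=Q[(Q[:,2]>=z)&(Q[:,2]<z+.05)]
        # cluster on 5cm grid
        if len(s):
            k,ct=np.unique(np.round(s[:,:2]/.05).astype(int),axis=0,return_counts=True)
            print(round(z,2),[(tuple(np.round(a*.05,2)),int(b)) for a,b in zip(k,ct) if b>2 ])
p=cv2.imread('pics/scene0.png')[0:420,0:200]; cv2.imwrite('pics/c3.png',cv2.resize(p,None,fx=1.42,fy=1.42))
E
```

```text
scene 15578
0.03 [((np.float64(-0.05), np.float64(-0.05)), 229), ((np.float64(0.0), np.float64(-0.05)), 495), ((np.float64(0.05), np.float64(-0.05)), 275), ((np.float64(0.05), np.float64(0.0)), 51), ((np.float64(0.15), np.float64(0.0)), 123), ((np.float64(0.2), np.float64(0.05)), 80), ((np.float64(0.2), np.float64(0.15)), 245), ((np.float64(0.25), np.float64(0.05)), 6), ((np.float64(0.25), np.float64(0.15)), 69), ((np.float64(0.3), np.float64(0.15)), 49), ((np.float64(0.3), np.float64(0.2)), 26), ((np.float64(0.5), np.float64(-0.15)), 31), ((np.float64(0.5), np.float64(-0.1)), 108), ((np.float64(0.5), np.float64(-0.05)), 56), ((np.float64(0.5), np.float64(0.0)), 5), ((np.float64(0.5), np.float64(0.2)), 27), ((np.float64(0.5), np.float64(0.25)), 153), ((np.float64(0.5), np.float64(0.3)), 82), ((np.float64(0.55), np.float64(-0.25)), 4), ((np.float64(0.55), np.float64(-0.15)), 50), ((np.float64(0.55), np.float64(-0.05)), 3), ((np.float64(0.55), np.float64(0.0)), 49), ((np.float64(0.55), np.float64(0.2)), 86), ((np.float64(0.55), np.float64(0.25)), 84), ((np.float64(0.55), np.float64(0.3
[... 7029 characters left out ...]
.float64(0.4)), 280), ((np.float64(0.2), np.float64(0.45)), 48), ((np.float64(0.25), np.float64(0.45)), 4), ((np.float64(0.3), np.float64(0.1)), 42)]
0.58 [((np.float64(0.2), np.float64(0.4)), 167), ((np.float64(0.25), np.float64(0.4)), 47), ((np.float64(0.25), np.float64(0.45)), 9), ((np.float64(0.3), np.float64(0.1)), 45)]
0.63 [((np.float64(0.2), np.float64(0.4)), 56), ((np.float64(0.25), np.float64(0.4)), 6), ((np.float64(0.3), np.float64(0.1)), 55)]
0.68 [((np.float64(0.3), np.float64(0.1)), 62)]
0.73 [((np.float64(0.3), np.float64(0.1)), 81)]
0.78 [((np.float64(0.3), np.float64(0.1)), 116)]
0.83 [((np.float64(0.3), np.float64(0.1)), 145)]
0.88 [((np.float64(0.3), np.float64(0.1)), 65)]
```

{"name": "drive_tool", "arguments": {"steps": [-0.0016, 0.04, -0.01, 0, 0, 4.6, 0, -0.0016, 0.04, -0.01, 0, 0, 4.6, 0, -0.0016, 0.04, -0.01, 0, 0, 4.6, 0, -0.0016, 0.04, -0.01, 0, 0, 4.6, 0, -0.0016, 0.04, -0.01, 0, 0, 4.6, 0, -0.0016, 0.04, -0.01, 0, 0, 4.6, 0, -0.0004, 0.02, 0, 0, 0, 2.3, 0, 0, 0, 0, 0, 0, 0, 0]}}

```text
clock: 0.82
eef_pos: [0.4019, 0.2977, 0.3643]
tool_rot: [0.95, 0.313, 0.001, 0.001]
ft_force: [0.1, -0.0, 0.3]
grip_width: 0.0427
```

```bash
cat > st.py <<'E'
from h import *
o=bot.get_obs();x=R.from_quat(o['tool_rot']).as_matrix()
print('t',round(o['clock'],2),'eef',np.round(o['eef_pos'],4),'r,az',np.round(np.hypot(*o['eef_pos'][:2]),3),np.round(np.degrees(np.arctan2(o['eef_pos'][1],o['eef_pos'][0])),1),'xang',np.round(np.degrees(np.arctan2(x[1,0],x[0,0])),2),'zax',np.round(x[:,2],3),'f',np.round(o['ft_force'],1),'tau',np.round(o['tau'],2),'w',round(float(o['grip_width']),4),'q',np.round(o['joint_pos'],2))
E
python3 st.py
```

```text
t 0.82 eef [0.4019 0.2977 0.3643] r,az 0.5 36.5 xang 36.49 zax [ 0.001 -0.001 -1.   ] f [ 0.1 -0.   0.3] tau [-1.240e+00 -3.741e+01  2.629e+01  2.000e-02 -2.100e-01  0.000e+00] w 0.0427 q [ 0.64  0.22  0.14  1.49 -0.    1.57]
```

{"name": "drive_tool", "arguments": {"steps": [-0.0004, 0.02, 0, 0, 0, 2.3, 0, -0.0004, 0.02, 0, 0, 0, 2.3, 0, -0.0004, 0.02, 0, 0, 0, 2.3, 0, -0.0004, 0.02, 0, 0, 0, 2.3, 0]}}

```text
clock: 1.15
eef_pos: [0.4419, 0.2331, 0.3633]
tool_rot: [0.971, 0.239, -0.001, -0.0]
ft_force: [1.1, -1.0, -0.2]
grip_width: 0.0426
```

```bash
python3 st.py
```

```text
t 1.15 eef [0.4419 0.2331 0.3633] r,az 0.5 27.8 xang 27.69 zax [-0.001 -0.    -1.   ] f [ 1.1 -1.  -0.2] tau [  1.93 -37.24  25.7    0.1    0.    -0.  ] w 0.0426 q [0.49 0.22 0.14 1.48 0.   1.57]
```

{"name": "drive_tool", "arguments": {"steps": [0, 0.01, 0, 0, 0, 1.15, 0, 0, 0.01, 0, 0, 0, 1.15, 0, 0, 0.01, 0, 0, 0, 1.15, 0, 0, 0.01, 0, 0, 0, 1.15, 0]}}

```text
clock: 1.48
eef_pos: [0.4595, 0.1971, 0.3638]
tool_rot: [0.98, 0.2, -0.0, -0.0]
ft_force: [0.4, -0.9, 0.4]
grip_width: 0.0425
```

```bash
python3 st.py
```

```text
t 1.48 eef [0.4595 0.1971 0.3638] r,az 0.5 23.2 xang 23.09 zax [-0.  0. -1.] f [ 0.4 -0.9  0.4] tau [ 8.600e-01 -3.699e+01  2.575e+01  3.000e-02 -0.000e+00 -0.000e+00] w 0.0425 q [0.41 0.22 0.14 1.49 0.   1.57]
```

{"name": "drive_tool", "arguments": {"steps": [0, 0.01, 0, 0, 0, 1.15, 0, 0, 0.01, 0, 0, 0, 1.15, 0, 0, 0.01, 0, 0, 0, 1.15, 0, 0, 0.01, 0, 0, 0, 1.15, 0]}}

```text
clock: 1.82
eef_pos: [0.4744, 0.1592, 0.3639]
tool_rot: [0.987, 0.16, -0.0, -0.0]
ft_force: [0.0, 0.0, 0.2]
grip_width: 0.0429
```

```bash
python3 st.py
```

```text
t 1.82 eef [0.4744 0.1592 0.3639] r,az 0.5 18.5 xang 18.41 zax [-0.  0. -1.] f [0.  0.  0.2] tau [ 1.000e+00 -3.705e+01  2.577e+01  2.000e-02  0.000e+00 -0.000e+00] w 0.0429 q [0.32 0.22 0.14 1.49 0.   1.57]
```

{"name": "drive_tool", "arguments": {"steps": [0, 0.01, 0, 0, 0, 1.15, 0, 0, 0.01, 0, 0, 0, 1.15, 0, 0, 0.01, 0, 0, 0, 1.15, 0, 0, 0.01, 0, 0, 0, 1.15, 0, 0, 0.01, 0, 0, 0, 1.15, 0, 0, 0.01, 0, 0, 0, 1.15, 0, 0, 0.01, 0, 0, 0, 1.15, 0, 0, 0.01, 0, 0, 0, 1.15, 0]}}

```text
clock: 2.48
eef_pos: [0.4943, 0.0816, 0.3639]
tool_rot: [0.997, 0.08, 0.0, -0.0]
ft_force: [0.4, -0.0, 0.3]
grip_width: 0.0426
```

```bash
python3 st.py
```

```text
t 2.48 eef [0.4943 0.0816 0.3639] r,az 0.501 9.4 xang 9.19 zax [ 0.  0. -1.] f [ 0.4 -0.   0.3] tau [ 9.500e-01 -3.711e+01  2.578e+01  2.000e-02  0.000e+00 -0.000e+00] w 0.0426 q [0.16 0.23 0.14 1.49 0.   1.57]
```

{"name": "drive_tool", "arguments": {"steps": [0, 0.01, 0, 0, 0, 1.15, 0, 0, 0.01, 0, 0, 0, 1.15, 0, 0, 0.01, 0, 0, 0, 1.15, 0, 0, 0.01, 0, 0, 0, 1.15, 0, 0, 0.01, 0, 0, 0, 1.15, 0, 0, 0.01, 0, 0, 0, 1.15, 0, 0, 0.01, 0, 0, 0, 1.15, 0, 0, 0.01, 0, 0, 0, 1.15, 0]}}

```text
clock: 3.15
eef_pos: [0.5015, 0.002, 0.3639]
tool_rot: [1.0, -0.0, -0.0, 0.0]
ft_force: [-0.1, 0.6, -0.4]
grip_width: 0.0427
```

```bash
python3 st.py
```

```text
t 3.15 eef [0.5015 0.002  0.3639] r,az 0.501 0.2 xang -0.01 zax [-0. -0. -1.] f [-0.1  0.6 -0.4] tau [ 9.500e-01 -3.716e+01  2.578e+01  2.000e-02  0.000e+00 -0.000e+00] w 0.0427 q [ 0.    0.23  0.14  1.49 -0.    1.57]
```

{"name": "drive_tool", "arguments": {"steps": [0.0019, 0.039, 0.015, 0, 0, 2.69, 0, 0.0037, 0.0389, 0.015, 0, 0, 2.69, 0, 0.0056, 0.0386, 0.015, 0, 0, 2.69, 0, 0.0074, 0.0383, 0.015, 0, 0, 2.69, 0, 0.0092, 0.038, 0.015, 0, 0, 2.69, 0, 0.0109, 0.0375, 0.015, 0, 0, 2.69, 0, 0.0126, 0.037, 0.015, 0, 0, 2.69, 0, 0, 0, 0, 0, 0, 0, 0]}}

```text
clock: 3.82
eef_pos: [0.5134, -0.2753, 0.2551]
tool_rot: [0.986, -0.168, -0.002, 0.001]
ft_force: [-0.3, 0.0, -0.7]
grip_width: 0.0428
```

```bash
python3 st.py; python3 - <<'E'
from h import *
p,d,m=cam('wrist','w1'); np.savez('pics/w1.npz',p=p,d=d,**{k:np.array(v) for k,v in m.items()})
E
```

```text
t 3.82 eef [ 0.5134 -0.2753  0.2551] r,az 0.583 -28.2 xang -19.29 zax [-0.005 -0.001 -1.   ] f [-0.3  0.  -0.7] tau [ -1.6  -47.62  26.31  -0.37  -0.22  -0.08] w 0.0428 q [-0.49  0.43  0.15  1.29 -0.    1.42]
```

View pics/w1.png

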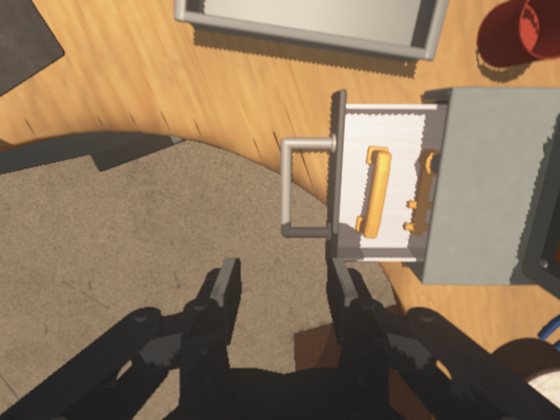

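```bash
python3 - <<'E'
from l import *
np.set_printoptions(precision=4,suppress=True)
p,d,m=load('w1')
w=world(m,[(286.5,143),(286.5,231)],.043);e=w[0]-w[1];print(w,w.mean(0),np.linalg.norm(e),np.degrees(np.arctan2(-e[0],e[1])))
w=world(m,[(341,92),(332,258)],.054);e=w[0]-w[1];print(w,w.mean(0),np.linalg.norm(e))
w=world(m,[(449,87),(425,284)],.061);e=w[0]-w[1];print(w,w.mean(0),np.linalg.norm(e),np.degrees(np.arctan2(-e[0],e[1])))
print(cloud(m,d)[[145,185,225],[286,286,286]])
E
```

```text
[[ 0.5314 -0.2287  0.043 ]
 [ 0.5044 -0.3063  0.043 ]] [ 0.5179 -0.2675  0.043 ] 0.08223357041824077 -19.17544800884579
[[ 0.586  -0.2042  0.054 ]
 [ 0.5372 -0.342   0.054 ]] [ 0.5616 -0.2731  0.054 ] 0.14623366008746508
[[ 0.6648 -0.2283  0.061 ]
 [ 0.6121 -0.3932  0.061 ]] [ 0.6385 -0.3107  0.061 ] 0.17310332009021293 -17.716597303244676
[[ 0.5304 -0.2301  0.0433]
 [ 0.5186 -0.2639  0.043 ]
 [ 0.5059 -0.3003  0.0433]]
```

{"name": "drive_tool", "arguments": {"steps": [0.001, -0.006, 0.032, 0, 0, 0.3, 0, 0, 0, 0.032, 0, 0, 0, 0, 0, 0, 0.032, 0, 0, 0, 0, 0, 0, 0.032, 0, 0, 0, 0, 0, 0, 0.02, 0, 0, 0, 0, 0, 0, 0.012, 0, 0, 0, 0, 0, 0, 0, 0, 0, 0, 0]}}

```text
clock: 4.45
eef_pos: [0.5163, -0.2616, 0.0965]
tool_rot: [0.986, -0.165, -0.003, -0.001]
ft_force: [-0.3, 0.7, 0.5]
grip_width: 0.0427
```

{"name": "drive_tool", "arguments": {"steps": [0, 0, 0, 0, 0, 0, 1, 0, 0, 0, 0, 0, 0, 1, 0, 0, 0, 0, 0, 0, 1, 0, 0, 0, 0, 0, 0, 1, 0, 0, 0, 0, 0, 0, 1, 0, 0, 0, 0, 0, 0, 1]}}

```text
clock: 4.95
eef_pos: [0.5191, -0.2638, 0.1013]
tool_rot: [0.986, -0.165, 0.002, 0.0]
ft_force: [-0.7, 0.8, 5.7]
grip_width: 0.0073
```

```bash
python3 st.py
```

```text
t 4.95 eef [ 0.5191 -0.2638  0.1013] r,az 0.582 -26.9 xang -19.02 zax [ 0.003 -0.001 -1.   ] f [-0.7  0.8  5.7] tau [ -0.62 -44.39  20.04  -0.59  -0.34  -0.07] w 0.0073 q [-0.47  0.56 -0.08  0.93  0.    1.43]
```

```bash
python3 - <<'E'
from h import *
p,d,m=cam('scene'); a=p[170:320,250:460]; cv2.imwrite('pics/s2.png',cv2.resize(a,(770,550),interpolation=cv2.INTER_CUBIC)[...,::-1])
p,d,m=cam('wrist','w2')
E
```

```text
(no output)
```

View pics/s2.png

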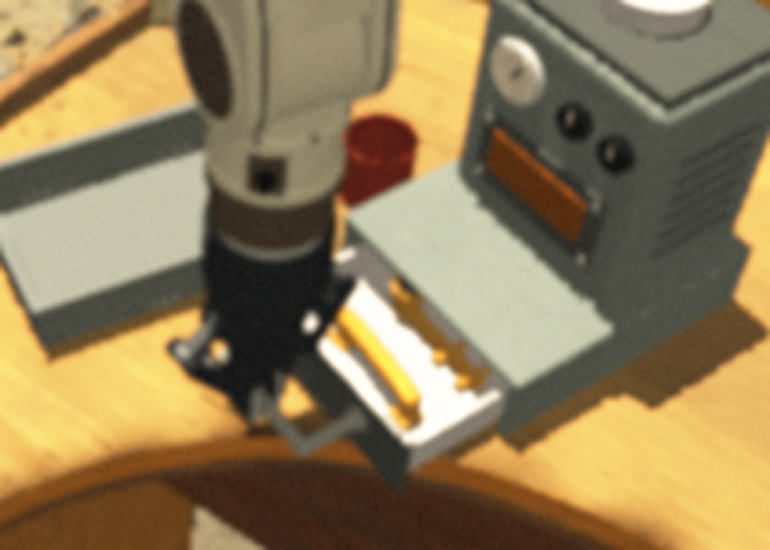

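View pics/w2.png

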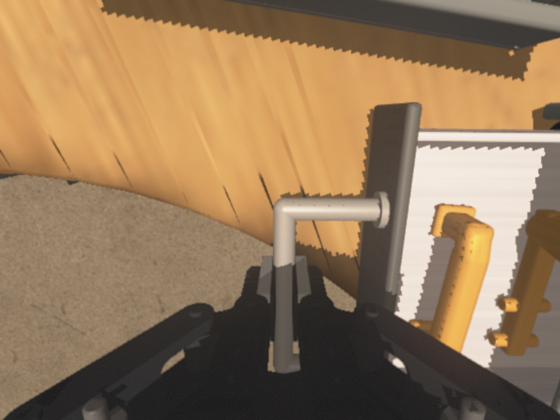

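{"name": "drive_tool", "arguments": {"steps": [-0.006, 0, 0, 0, 0, 0, 1, -0.012, 0, 0, 0, 0, 0, 1, -0.014, 0, 0, 0, 0, 0, 1, -0.014, 0, 0, 0, 0, 0, 1, -0.014, 0, 0, 0, 0, 0, 1, -0.014, 0, 0, 0, 0, 0, 1, -0.012, 0, 0, 0, 0, 0, 1, 0, 0, 0, 0, 0, 0, 1]}}

```text
clock: 5.72
eef_pos: [0.4362, -0.2345, 0.1013]
tool_rot: [0.986, -0.165, 0.001, -0.001]
ft_force: [-1.8, 5.3, 9.6]
grip_width: 0.008
```

```bash
python3 st.py
```

```text
t 5.72 eef [ 0.4362 -0.2345  0.1013] r,az 0.495 -28.3 xang -19.01 zax [ 0.003  0.001 -1.   ] f [-1.8  5.3  9.6] tau [ -1.73 -35.62  18.26  -1.42  -1.03  -0.12] w 0.008 q [-0.49  0.42 -0.32  0.83  0.    1.41]
```

{"name": "drive_tool", "arguments": {"steps": [-0.006, 0, -0.003, 0, 0, 0, 1, -0.004, 0, 0, 0, 0, 0, 1, -0.003, 0, 0, 0, 0, 0, 1, -0.003, 0, 0, 0, 0, 0, 1, 0, 0, 0, 0, 0, 0, 1, 0, 0, 0, 0, 0, 0, 1]}}

```text
clock: 6.22
eef_pos: [0.4243, -0.2303, 0.1015]
tool_rot: [0.986, -0.165, 0.003, -0.001]
ft_force: [11.6, 1.2, -18.2]
grip_width: 0.0074
```

```bash
python3 st.py;python3 - <<'E'
from h import *
p,d,m=cam('top','t3'); np.savez('pics/t3.npz',p=p,d=d,**{k:np.array(v) for k,v in m.items()})
a=p[90:260,235:435]; cv2.imwrite('pics/t3c.png',cv2.resize(a,(700,595),interpolation=cv2.INTER_CUBIC)[...,::-1])
E
```

```text
t 6.22 eef [ 0.4243 -0.2303  0.1015] r,az 0.483 -28.5 xang -18.97 zax [ 0.006  0.001 -1.   ] f [ 11.6   1.2 -18.2] tau [ -3.11 -45.7   18.44   3.61  -1.89  -0.11] w 0.0074 q [-0.5   0.4  -0.36  0.81  0.    1.4 ]
```

View pics/t3c.png

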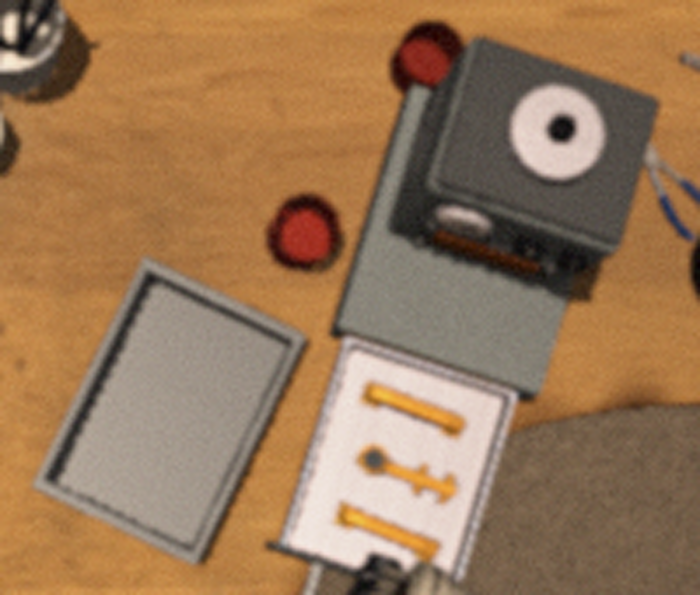

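{"name": "drive_tool", "arguments": {"steps": [0.004, 0, 0.002, 0, 0, 0, 1, 0, 0, 0, 0, 0, 0, 0.3, 0, 0, 0, 0, 0, 0, 0, 0, 0, 0, 0, 0, 0, 0, 0, 0, 0, 0, 0, 0, 0, 0, 0, -0.02, 0, 0, 0, 0, 0, 0, -0.04, 0, 0, 0, 0, 0, 0, -0.04, 0, 0, 0, 0]}}

```text
clock: 6.93
eef_pos: [0.4237, -0.2311, 0.2]
tool_rot: [0.986, -0.165, -0.003, -0.001]
ft_force: [1.8, -1.7, 0.9]
grip_width: 0.043
```

{"name": "drive_tool", "arguments": {"steps": [0, 0, -0.04, 0, 0, 0, 0.1, 0, 0, -0.02, 0, 0, 0, 0.1, 0, 0, 0, 0, 0, 0, 0.1]}}

```text
clock: 7.18
eef_pos: [0.4276, -0.2332, 0.2662]
tool_rot: [0.986, -0.165, 0.005, 0.002]
ft_force: [0.1, 0.1, 0.2]
grip_width: 0.0386
```

```bash
python3 st.py;python3 - <<'E'
from h import *
p,d,m=cam('wrist','w4'); np.savez('pics/w4.npz',p=p,d=d,**{k:np.array(v) for k,v in m.items()})
p,d,m=cam('top','t4'); np.savez('pics/t4.npz',p=p,d=d,**{k:np.array(v) for k,v in m.items()})
a=p[90:260,235:435]; cv2.imwrite('pics/t4c.png',cv2.resize(a,(700,595),interpolation=cv2.INTER_CUBIC)[...,::-1])
E
```

```text
t 7.18 eef [ 0.4276 -0.2332  0.2662] r,az 0.487 -28.6 xang -19.04 zax [ 0.01  -0.006 -1.   ] f [0.1 0.1 0.2] tau [ 3.000e-02 -3.573e+01  2.404e+01  8.400e-01  0.000e+00  0.000e+00] w 0.0386 q [-0.5   0.23 -0.11  1.22 -0.    1.4 ]
```

View pics/w4.png

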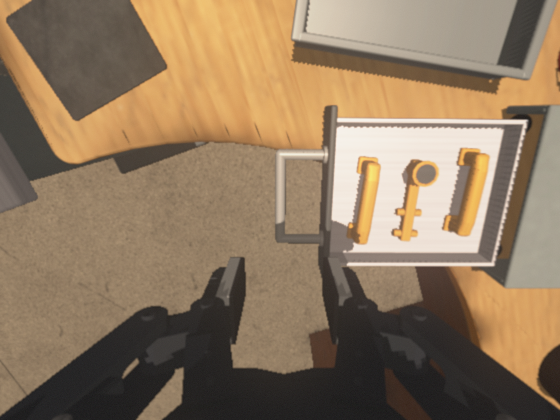

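View pics/t4c.png

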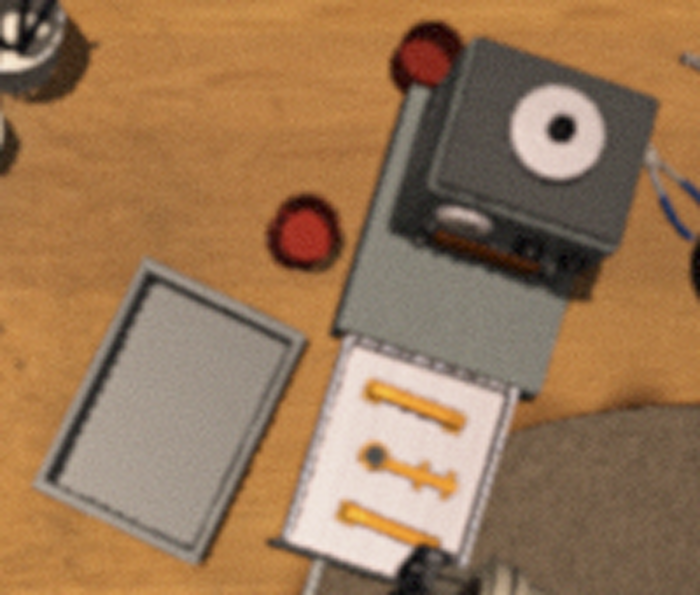

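```bash
python3 - <<'E'
from l import *
np.set_printoptions(precision=4,suppress=True)
ax=R.from_euler('z',-18.8,degrees=True).as_matrix()
for n in ('w4','t4'):
    p,d,m=load(n); hsv=cv2.cvtColor(p,cv2.COLOR_RGB2HSV)
    g=((hsv[...,0]>10)&(hsv[...,0]<28)&(hsv[...,1]>140)&(hsv[...,2]>110)).astype(np.uint8)
    c=cloud(m,d)
    reg=(c[...,0]>.45)&(c[...,0]<.65)&(c[...,1]<-.2)&(c[...,1]>-.42)&(c[...,2]>.012)
    g=g*reg.astype(np.uint8)
    k,l,s,ce=cv2.connectedComponentsWithStats(g)
    for i in range(1,k):
        if s[i,4]<40: continue
        ij=np.argwhere(l==i)[:,::-1].astype(np.float32); zz=c[l==i][:,2]
        (cx,cy),(w,h),a=cv2.minAreaRect(ij)
        w3=world(m,ij,.042)
        b=c[(l==i)&(c[...,2]>.034)]; 
        (X,Y),sz,_=cv2.minAreaRect((w3[:,:2]*1000).astype(np.float32))
        ev=np.linalg.svd(b[:,:2]-b[:,:2].mean(0),full_matrices=False)[2][0] if len(b)>3 else [0,1]; ev=np.array(ev)*np.sign(ev[1])
        print(n,s[i],'plane42 rect',X,Y,sz,'cloud hi',len(b),b.mean(0) if len(b) else '',(b[:,:2].max(0)+b[:,:2].min(0))/2 if len(b) else '','yaw',np.degrees(np.arctan2(-ev[0],ev[1])),'zmax',np.percentile(zz,95))
E
```

```text
w4 [ 458  149   31   86 1249] plane42 rect 598.757568359375 -291.0796813964844 (85.37689208984375, 27.633474349975586) cloud hi 1084 [ 0.6042 -0.2951  0.039 ] [ 0.6047 -0.2976] yaw -22.661191480521477 zmax 0.04140616631187507
w4 [357 157  23  86 952] plane42 rect 501.5295104980469 -265.8906555175781 (85.10350799560547, 19.781349182128906) cloud hi 850 [ 0.5034 -0.2708  0.0397] [ 0.505  -0.2712] yaw -23.64564494621345 zmax 0.04152926910974543
w4 [394 162  43  78 779] plane42 rect 545.7100830078125 -281.56439208984375 (79.39041137695312, 25.643198013305664) cloud hi 137 [ 0.5594 -0.2563  0.0393] [ 0.5632 -0.2587] yaw -37.04150971984968 zmax 0.04000576988612867
w4 [444 216   7  14  66] plane42 rect 573.4487915039062 -314.1231689453125 (13.689414978027344, 4.986721038818359) cloud hi 0   yaw 0.0 zmax 0.01681854259216023
t4 [339 199  29  14 121] plane42 rect 602.0873413085938 -295.3446350097656 (84.43011474609375, 15.121548652648926) cloud hi 103 [ 0.6028 -0.2983  0.0412] [ 0.6016 -0.299 ] yaw -22.83603268357046 zmax 0.04547044162183278
t4 [343 221  22  11  77] plane42 rect 545.7337646484375 -294.97369384765625 (63.09943771362305, 16.555572509765625) cloud hi 6 [ 0.5557 -0.2682  0.0431] [ 0.5556 -0.2675] yaw 34.7739996784582 zmax 0.04097984308036278
t4 [332 234  28  13 108] plane42 rect 504.4779357910156 -269.99365234375 (83.81927490234375, 14.458032608032227) cloud hi 98 [ 0.504  -0.2679  0.0487] [ 0.5047 -0.2716] yaw -21.7533392261325 zmax 0.04618446285625648
```

{"name": "drive_tool", "arguments": {"steps": [0.0285, 0.0036, 0, 0, 0, 0, 0.3, 0.028, 0.0036, 0, 0, 0, 0, 0.3, 0.028, 0.0036, 0.02, 0, 0, 3.8, 0.3, 0, 0, 0.035, 0, 0, 0, 0.3, 0, 0, 0.035, 0, 0, 0, 0.3, 0, 0, 0.02, 0, 0, 0, 0.3, 0, 0, 0.015, 0, 0, 0, 0.3, 0, 0, 0, 0, 0, 0, 0.3]}}

```text
clock: 7.95
eef_pos: [0.4979, -0.2674, 0.1288]
tool_rot: [0.98, -0.198, -0.006, -0.002]
ft_force: [-1.4, 0.9, -0.4]
grip_width: 0.03
```

```bash
python3 st.py;python3 - <<'E'
from h import *
p,d,m=cam('wrist','w5'); np.savez('pics/w5.npz',p=p,d=d,**{k:np.array(v) for k,v in m.items()})
E
python3 st.py
```

```text
t 7.95 eef [ 0.4979 -0.2674  0.1288] r,az 0.565 -28.2 xang -22.83 zax [-0.011  0.006 -1.   ] f [-1.4  0.9 -0.4] tau [ 2.000e-02 -4.722e+01  2.297e+01 -7.100e-01  0.000e+00 -0.000e+00] w 0.03 q [-0.49  0.51 -0.08  0.99 -0.    1.48]
t 8.0 eef [ 0.4992 -0.2681  0.1313] r,az 0.567 -28.2 xang -22.83 zax [-0.008  0.004 -1.   ] f [-0.   0.2  0.2] tau [ 1.000e-02 -4.491e+01  2.116e+01 -1.900e-01 -0.000e+00 -0.000e+00] w 0.0302 q [-0.49  0.5  -0.08  1.   -0.    1.48]
```

View pics/w5.png

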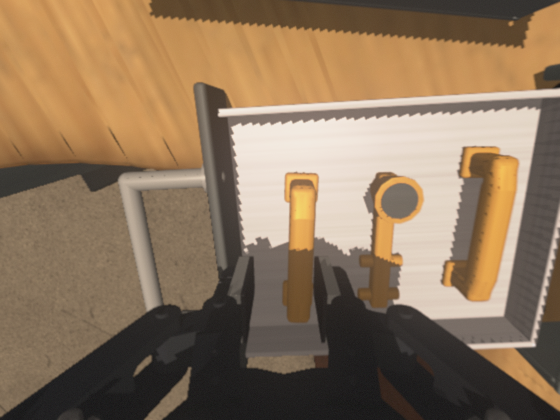

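{"name": "drive_tool", "arguments": {"steps": [0.004, 0, 0, 0, 0, 0, 0.3, 0, 0, 0.015, 0, 0, 0, 0.3, 0, 0, 0.015, 0, 0, 0, 0.3, 0, 0, 0.01, 0, 0, 0, 0.3, 0, 0, 0, 0, 0, 0, 0.3, 0, 0, 0, 0, 0, 0, 0.3]}}

```text
clock: 8.5
eef_pos: [0.5056, -0.271, 0.0957]
tool_rot: [0.98, -0.198, -0.0, 0.0]
ft_force: [0.0, 1.1, -0.4]
grip_width: 0.0298
```

```bash
python3 st.py
```

```text
t 8.5 eef [ 0.5056 -0.271   0.0957] r,az 0.574 -28.2 xang -22.82 zax [-0. -0. -1.] f [ 0.   1.1 -0.4] tau [-0.000e+00 -4.636e+01  2.032e+01 -3.000e-02 -0.000e+00  0.000e+00] w 0.0298 q [-0.49  0.55 -0.1   0.91 -0.    1.48]
```

Down 4 mm more, then close.

{"name": "drive_tool", "arguments": {"steps": [-0.001, 0, 0.004, 0, 0, 0, 0.3, 0, 0, 0, 0, 0, 0, 0.3, 0, 0, 0, 0, 0, 0, 0.6, 0, 0, 0, 0, 0, 0, 1, 0, 0, 0, 0, 0, 0, 1, 0, 0, 0, 0, 0, 0, 1, 0, 0, 0, 0, 0, 0, 1]}}

```text
clock: 9.08
eef_pos: [0.505, -0.2708, 0.0921]
tool_rot: [0.98, -0.198, 0.001, 0.0]
ft_force: [-0.5, 0.3, 4.6]
grip_width: 0.0124
```

```bash
python3 st.py
```

```text
t 9.08 eef [ 0.505  -0.2708  0.0921] r,az 0.573 -28.2 xang -22.82 zax [ 0.001 -0.001 -1.   ] f [-0.5  0.3  4.6] tau [ 0.000e+00 -4.469e+01  1.959e+01 -2.200e-01  1.000e-02  0.000e+00] w 0.0124 q [-0.49  0.55 -0.11  0.9  -0.    1.48]
```

{"name": "drive_tool", "arguments": {"steps": [0, 0, -0.01, 0, 0, 0, 1, 0, 0, -0.02, 0, 0, 0, 1, 0, 0, -0.03, 0, 0, 0, 1, 0, 0, -0.03, 0, 0, 0, 1, 0, 0, 0, 0, 0, 0, 1]}}

```text
clock: 9.5
eef_pos: [0.5074, -0.272, 0.188]
tool_rot: [0.98, -0.198, 0.005, 0.002]
ft_force: [1.3, -1.0, -0.7]
grip_width: 0.0128
```

{"name": "drive_tool", "arguments": {"steps": [-0.002, -0.0172, 0, 0, 0, 0, 1, -0.0037, -0.034, 0, 0, 0, 0, 1, -0.0037, -0.034, 0, 0, 0, 0, 1, -0.0037, -0.034, 0, 0, 0, 0, 1, -0.0037, -0.034, 0, 0, 0, 0, 1, -0.0037, -0.034, 0, 0, 0, 0, 1, -0.002, -0.015, 0, 0, 0, 4.2, 1, 0, 0, 0, 0, 0, 0, 1]}}

```text
clock: 10.17
eef_pos: [0.5629, -0.0718, 0.1812]
tool_rot: [0.973, -0.232, -0.0, -0.001]
ft_force: [0.4, 0.0, -0.8]
grip_width: 0.0128
```

```bash
python3 st.py;python3 - <<'E'
from h import *
p,d,m=cam('wrist','w6'); np.savez('pics/w6.npz',p=p,d=d,**{k:np.array(v) for k,v in m.items()})
E
python3 st.py
```

```text
t 10.17 eef [ 0.5629 -0.0718  0.1812] r,az 0.567 -7.3 xang -26.82 zax [-0.     0.001 -1.   ] f [ 0.4  0.  -0.8] tau [ 1.030e+00 -4.560e+01  2.358e+01  1.000e-02  1.600e-01  6.100e-01] w 0.0128 q [-0.13  0.45 -0.02  1.1   0.    1.91]
t 10.22 eef [ 0.5624 -0.0736  0.1811] r,az 0.567 -7.5 xang -26.79 zax [-0.001 -0.    -1.   ] f [-0.2  0.  -1.1] tau [ 1.250e+00 -4.561e+01  2.371e+01 -4.000e-02  1.600e-01  2.200e-01] w 0.0129 q [-0.13  0.45 -0.02  1.1  -0.    1.91]
```

View pics/w6.png

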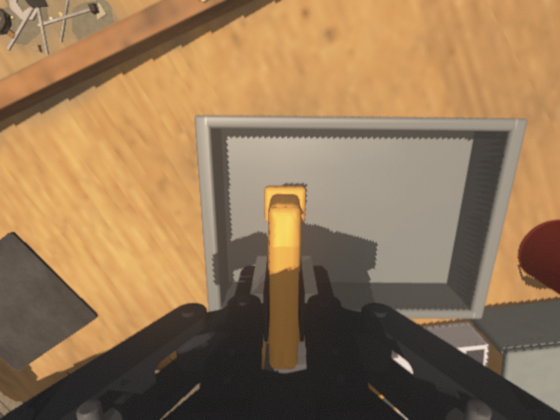

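{"name": "drive_tool", "arguments": {"steps": [0, 0.003, 0.025, 0, 0, 0, 1, 0, 0, 0.025, 0, 0, 0, 1, 0, 0, 0.02, 0, 0, 0, 1, 0, 0, 0.01, 0, 0, 0, 1, 0, 0, 0.006, 0, 0, 0, 1, 0, 0, 0.004, 0, 0, 0, 1, 0, 0, 0.002, 0, 0, 0, 1, 0, 0, 0, 0, 0, 0, 1]}}

```text
clock: 10.88
eef_pos: [0.5614, -0.0785, 0.0899]
tool_rot: [0.972, -0.234, 0.001, -0.0]
ft_force: [-0.6, -0.8, 0.1]
grip_width: 0.0127
```

```bash
python3 st.py
```

```text
t 10.88 eef [ 0.5614 -0.0785  0.0899] r,az 0.567 -8.0 xang -27.04 zax [ 0.001 -0.    -1.   ] f [-0.6 -0.8  0.1] tau [-8.000e-02 -4.673e+01  2.062e+01 -1.000e-01 -1.000e-02 -0.000e+00] w 0.0127 q [-0.14  0.55 -0.13  0.89 -0.    1.9 ]
```

{"name": "drive_tool", "arguments": {"steps": [0, 0, 0.002, 0, 0, 0, 1, 0, 0, 0.002, 0, 0, 0, 1, 0, 0, 0.001, 0, 0, 0, 1, 0, 0, 0, 0, 0, 0, 1]}}

```text
clock: 11.22
eef_pos: [0.5614, -0.0782, 0.0851]
tool_rot: [0.972, -0.234, 0.001, -0.0]
ft_force: [0.0, 0.5, 2.1]
grip_width: 0.0129
```

```bash
python3 st.py
```

```text
t 11.22 eef [ 0.5614 -0.0782  0.0851] r,az 0.567 -7.9 xang -27.02 zax [ 0.001 -0.    -1.   ] f [0.  0.5 2.1] tau [ 5.000e-02 -4.565e+01  1.990e+01 -1.500e-01  4.000e-02 -0.000e+00] w 0.0129 q [-0.14  0.55 -0.14  0.88 -0.    1.9 ]
```

{"name": "drive_tool", "arguments": {"steps": [0, 0, 0, 0, 0, 0, 0.7, 0, 0, 0, 0, 0, 0, 0.5, 0, 0, 0, 0, 0, 0, 0.3, 0, 0, 0, 0, 0, 0, 0.3, 0, 0, -0.015, 0, 0, 0, 0.3, 0, 0, -0.025, 0, 0, 0, 0.3, 0, 0, -0.035, 0, 0, 0, 0.3, 0, 0, -0.035, 0, 0, 0, 0.3]}}

```text
clock: 11.88
eef_pos: [0.5599, -0.078, 0.1943]
tool_rot: [0.972, -0.234, -0.002, 0.0]
ft_force: [1.3, -0.5, -0.1]
grip_width: 0.0299
```

```bash
python3 st.py;python3 - <<'E'
from h import *
p,d,m=cam('wrist','w7'); np.savez('pics/w7.npz',p=p,d=d,**{k:np.array(v) for k,v in m.items()})
E
python3 st.py
```

```text
t 11.88 eef [ 0.5599 -0.078   0.1943] r,az 0.565 -7.9 xang -27.02 zax [-0.003  0.    -1.   ] f [ 1.3 -0.5 -0.1] tau [  0.   -43.15  21.    -0.91   0.    -0.  ] w 0.0299 q [-0.14  0.44 -0.    1.13 -0.    1.9 ]
t 11.93 eef [ 0.564  -0.0785  0.203 ] r,az 0.569 -7.9 xang -27.02 zax [ 0.011 -0.002 -1.   ] f [ 1.8 -1.1  5.3] tau [  0.   -26.92  12.17   0.54   0.    -0.  ] w 0.0301 q [-0.14  0.43  0.01  1.14 -0.    1.9 ]
```

View pics/w7.png

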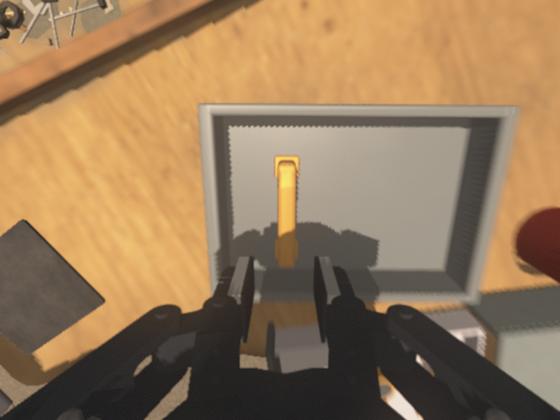

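{"name": "drive_tool", "arguments": {"steps": [0.0117, 0.015, 0, 0, 0, 0, 0.3, 0.0227, 0.0293, 0, 0, 0, 0, 0.3, 0.0227, 0.0293, 0, 0, 0, 0, 0.3, 0.0227, 0.0293, 0, 0, 0, 0, 0.3, 0.0227, 0.0293, 0, 0, 0, 0, 0.3, 0.0227, 0.0293, 0, 0, 0, 0, 0.3, 0.011, 0.0145, 0.02, 0, 0, -4.3, 0.3, 0, 0, 0.03, 0, 0, 0, 0.3]}}

```text
clock: 12.6
eef_pos: [0.6047, -0.303, 0.1472]
tool_rot: [0.98, -0.199, 0.005, 0.002]
ft_force: [1.1, -0.5, 0.2]
grip_width: 0.0303
```

{"name": "drive_tool", "arguments": {"steps": [0, 0, 0.02, 0, 0, 0, 0.3, 0, 0, 0, 0, 0, 0, 0.3, 0, 0, 0, 0, 0, 0, 0.3]}}

```text
clock: 12.85
eef_pos: [0.6012, -0.2963, 0.1224]
tool_rot: [0.98, -0.197, -0.002, -0.001]
ft_force: [1.1, -0.4, 0.3]
grip_width: 0.0295
```

```bash
python3 st.py;python3 - <<'E'
from h import *
p,d,m=cam('wrist','w8'); np.savez('pics/w8.npz',p=p,d=d,**{k:np.array(v) for k,v in m.items()})
E
python3 st.py
```

```text
t 12.85 eef [ 0.6012 -0.2963  0.1224] r,az 0.67 -26.2 xang -22.73 zax [-0.004  0.002 -1.   ] f [ 1.1 -0.4  0.3] tau [-3.700e-01 -5.375e+01  2.237e+01 -4.000e-02 -1.000e-02 -0.000e+00] w 0.0295 q [-0.46  0.7   0.24  1.12  0.    1.51]
t 12.9 eef [ 0.6024 -0.2967  0.1245] r,az 0.671 -26.2 xang -22.71 zax [-0.  0. -1.] f [ 0.2 -0.6  0.8] tau [-3.100e-01 -5.359e+01  2.231e+01  8.000e-02 -1.000e-02  0.000e+00] w 0.0299 q [-0.46  0.69  0.24  1.12 -0.    1.51]
```

View pics/w8.png

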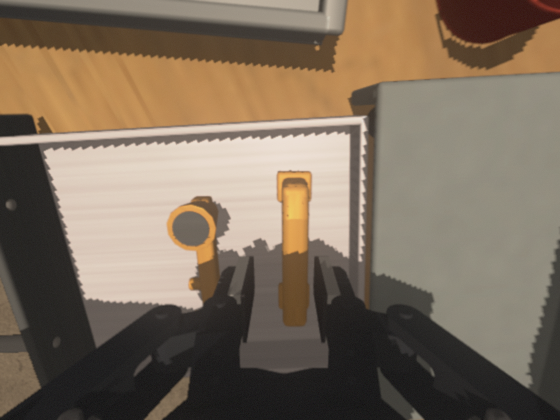

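{"name": "drive_tool", "arguments": {"steps": [0.0015, 0, 0.01, 0, 0, 0, 0.3, 0, 0, 0.012, 0, 0, 0, 0.3, 0, 0, 0.01, 0, 0, 0, 0.3, 0, 0, 0, 0, 0, 0, 0.3, 0, 0, 0, 0, 0, 0, 0.3]}}

```text
clock: 13.32
eef_pos: [0.6033, -0.2969, 0.0916]
tool_rot: [0.98, -0.197, -0.001, -0.0]
ft_force: [0.7, 0.2, 1.2]
grip_width: 0.0299
```

```bash
python3 st.py
```

```text
t 13.32 eef [ 0.6033 -0.2969  0.0916] r,az 0.672 -26.2 xang -22.71 zax [-0.001  0.001 -1.   ] f [0.7 0.2 1.2] tau [ 3.000e-02 -5.567e+01  2.253e+01 -7.000e-02  0.000e+00 -0.000e+00] w 0.0299 q [-0.46  0.73  0.21  1.06 -0.    1.51]
```

{"name": "drive_tool", "arguments": {"steps": [0, 0, 0, 0, 0, 0, 0.6, 0, 0, 0, 0, 0, 0, 1, 0, 0, 0, 0, 0, 0, 1, 0, 0, 0, 0, 0, 0, 1, 0, 0, 0, 0, 0, 0, 1]}}

```text
clock: 13.73
eef_pos: [0.6039, -0.2974, 0.0926]
tool_rot: [0.98, -0.197, 0.0, 0.0]
ft_force: [0.0, 0.2, 0.6]
grip_width: 0.0127
```

```bash
python3 st.py
```

```text
t 13.73 eef [ 0.6039 -0.2974  0.0926] r,az 0.673 -26.2 xang -22.72 zax [ 0.001 -0.    -1.   ] f [0.  0.2 0.6] tau [ -0.17 -55.87  22.47   0.18  -0.07   0.  ] w 0.0127 q [-0.46  0.73  0.22  1.06  0.    1.51]
```

{"name": "drive_tool", "arguments": {"steps": [0, 0, -0.01, 0, 0, 0, 1, 0, 0, -0.02, 0, 0, 0, 1, 0, 0, -0.03, 0, 0, 0, 1, 0, 0, -0.03, 0, 0, 0, 1, 0, 0, 0, 0, 0, 0, 1, 0, 0, 0, 0, 0, 0, 1]}}

```text
clock: 14.23
eef_pos: [0.6049, -0.298, 0.1859]
tool_rot: [0.98, -0.197, 0.003, 0.001]
ft_force: [0.2, -0.5, -1.6]
grip_width: 0.0126
```

```bash
python3 st.py
```

```text
t 14.23 eef [ 0.6049 -0.298   0.1859] r,az 0.674 -26.2 xang -22.73 zax [ 0.005 -0.003 -1.   ] f [ 0.2 -0.5 -1.6] tau [ 1.000e-02 -5.748e+01  2.626e+01  8.000e-02 -0.000e+00  0.000e+00] w 0.0126 q [-0.46  0.65  0.33  1.25 -0.    1.51]
```

{"name": "drive_tool", "arguments": {"steps": [-0.0032, -0.015, 0, 0, 0, 0, 1, -0.0062, -0.0302, 0, 0, 0, 0, 1, -0.0062, -0.0302, 0, 0, 0, 0, 1, -0.0062, -0.0302, 0, 0, 0, 0, 1, -0.0062, -0.0302, 0, 0, 0, 0, 1, -0.0062, -0.0302, 0, 0, 0, 0, 1, -0.0031, -0.015, 0, 0, 0, 4.3, 1, 0, 0, 0, 0, 0, 0, 1]}}

```text
clock: 14.9
eef_pos: [0.6385, -0.1107, 0.1802]
tool_rot: [0.973, -0.232, -0.002, -0.001]
ft_force: [-0.7, 0.1, -0.5]
grip_width: 0.0127
```

{"name": "drive_tool", "arguments": {"steps": [0, 0, 0.02, 0, 0, 0, 1, 0, 0, 0, 0, 0, 0, 1]}}

```text
clock: 15.07
eef_pos: [0.6366, -0.1147, 0.1576]
tool_rot: [0.973, -0.233, -0.004, 0.0]
ft_force: [-1.3, -0.3, -2.3]
grip_width: 0.0127
```

```bash
python3 st.py;python3 - <<'E'
from h import *
p,d,m=cam('wrist','w9'); np.savez('pics/w9.npz',p=p,d=d,**{k:np.array(v) for k,v in m.items()})
E
python3 st.py
```

```text
t 15.07 eef [ 0.6366 -0.1147  0.1576] r,az 0.647 -10.2 xang -26.92 zax [-0.008  0.001 -1.   ] f [-1.3 -0.3 -2.3] tau [ 5.900e-01 -5.928e+01  2.799e+01 -9.800e-01  3.000e-02  0.000e+00] w 0.0127 q [-0.18  0.62  0.21  1.16 -0.    1.86]
t 15.12 eef [ 0.6367 -0.1153  0.1588] r,az 0.647 -10.3 xang -26.97 zax [-0.008  0.001 -1.   ] f [-0.6 -0.4 -1.6] tau [ 5.000e-01 -5.456e+01  2.485e+01 -3.900e-01  2.000e-02 -0.000e+00] w 0.013 q [-0.18  0.62  0.21  1.17 -0.    1.86]
```

View pics/w9.png

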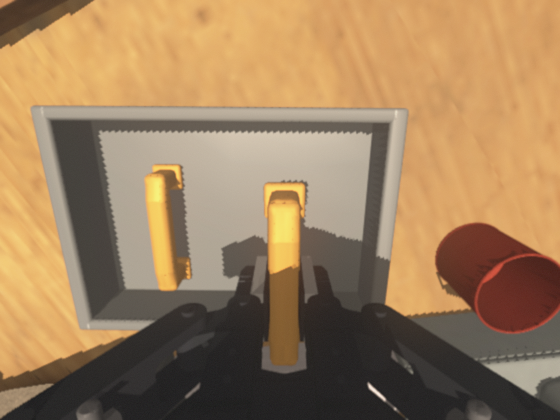

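{"name": "drive_tool", "arguments": {"steps": [0, 0, 0.025, 0, 0, 0, 1, 0, 0, 0.02, 0, 0, 0, 1, 0, 0, 0.012, 0, 0, 0, 1, 0, 0, 0.006, 0, 0, 0, 1, 0, 0, 0.004, 0, 0, 0, 1, 0, 0, 0.002, 0, 0, 0, 1, 0, 0, 0, 0, 0, 0, 1, 0, 0, 0, 0, 0, 0, 1]}}

```text
clock: 15.78
eef_pos: [0.6399, -0.1162, 0.0944]
tool_rot: [0.972, -0.234, 0.001, -0.0]
ft_force: [0.0, -0.1, -1.9]
grip_width: 0.0125
```

```bash
python3 st.py
```

```text
t 15.78 eef [ 0.6399 -0.1162  0.0944] r,az 0.65 -10.3 xang -27.03 zax [ 0.002 -0.    -1.   ] f [ 0.  -0.1 -1.9] tau [-4.000e-02 -5.434e+01  2.254e+01  0.000e+00 -0.000e+00 -0.000e+00] w 0.0125 q [-0.18  0.68  0.14  1.02 -0.    1.86]
```

{"name": "drive_tool", "arguments": {"steps": [0, 0, 0.003, 0, 0, 0, 1, 0, 0, 0.003, 0, 0, 0, 1, 0, 0, 0.002, 0, 0, 0, 1, 0, 0, 0.001, 0, 0, 0, 1, 0, 0, 0, 0, 0, 0, 1, 0, 0, 0, 0, 0, 0, 1]}}

```text
clock: 16.28
eef_pos: [0.6394, -0.116, 0.0856]
tool_rot: [0.972, -0.234, 0.001, 0.0]
ft_force: [-2.9, 0.8, 5.7]
grip_width: 0.0127
```

```bash
python3 st.py
```

```text
t 16.28 eef [ 0.6394 -0.116   0.0856] r,az 0.65 -10.3 xang -27.02 zax [ 0.001 -0.    -1.   ] f [-2.9  0.8  5.7] tau [ 6.000e-02 -5.106e+01  2.165e+01 -9.400e-01 -0.000e+00 -1.000e-02] w 0.0127 q [-0.18  0.69  0.13  1.   -0.    1.86]
```

Set down (force up). Release and rise.

{"name": "drive_tool", "arguments": {"steps": [0, 0, 0, 0, 0, 0, 0.7, 0, 0, 0, 0, 0, 0, 0.5, 0, 0, 0, 0, 0, 0, 0.3, 0, 0, 0, 0, 0, 0, 0.3, 0, 0, -0.015, 0, 0, 0, 0.3, 0, 0, -0.025, 0, 0, 0, 0.3, 0, 0, -0.035, 0, 0, 0, 0.3, 0, 0, -0.035, 0, 0, 0, 0.3]}}

```text
clock: 16.95
eef_pos: [0.6383, -0.1158, 0.1939]
tool_rot: [0.972, -0.234, -0.002, 0.0]
ft_force: [1.5, 0.4, 0.9]
grip_width: 0.0298
```

```bash
python3 - <<'E'
from h import *
p,d,m=cam('wrist','w10'); np.savez('pics/w10.npz',p=p,d=d,**{k:np.array(v) for k,v in m.items()})
p,d,m=cam('scene'); a=p[170:320,220:430]; cv2.imwrite('pics/s10.png',cv2.resize(a,(770,550),interpolation=cv2.INTER_CUBIC)[...,::-1])
E
python3 st.py
```

```text
t 17.05 eef [ 0.6428 -0.1166  0.2018] r,az 0.653 -10.3 xang -27.02 zax [ 0.013 -0.002 -1.   ] f [1.8 0.5 0.5] tau [ -0.   -50.64  23.07   1.06   0.     0.  ] w 0.0299 q [-0.18  0.59  0.27  1.24  0.    1.86]
```

View pics/w10.png

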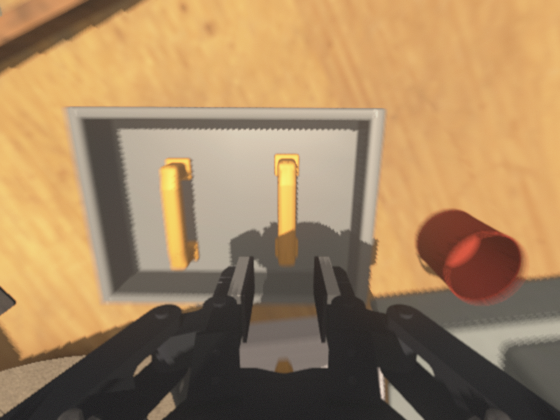

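View pics/s10.png

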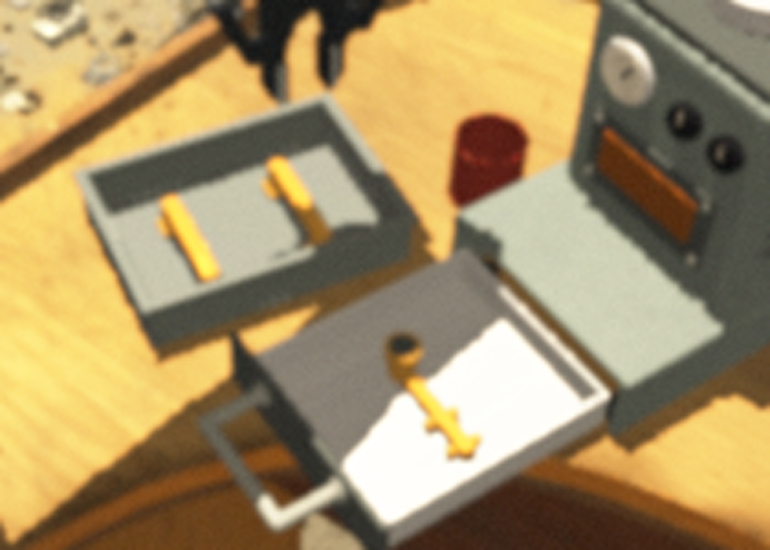

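{"name": "drive_tool", "arguments": {"steps": [-0.01, 0.0144, 0, 0, 0, 0, 0, -0.02, 0.0288, 0, 0, 0, 0, 0, -0.02, 0.0288, 0, 0, 0, 0, 0, -0.02, 0.0288, 0, 0, 0, 0, 0, -0.02, 0.0288, 0, 0, 0, 0, 0, -0.02, 0.0288, 0, 0, 0, 0, 0, -0.02, 0.0288, 0, 0, 0, 0, 0, -0.01, 0.0144, 0, 0, 0, -4, 0]}}

```text
clock: 17.72
eef_pos: [0.4193, -0.2328, 0.1937]
tool_rot: [0.98, -0.2, -0.001, 0.0]
ft_force: [-0.5, 0.2, 0.1]
grip_width: 0.0427
```

{"name": "drive_tool", "arguments": {"steps": [0, 0, 0.02, 0, 0, -4, 0, 0, 0, 0, 0, 0, 0, 0, 0, 0, 0, 0, 0, 0, 0]}}

```text
clock: 17.97
eef_pos: [0.4221, -0.2317, 0.1735]
tool_rot: [0.986, -0.166, -0.001, -0.0]
ft_force: [-0.0, -0.0, -0.2]
grip_width: 0.0432
```

```bash
python3 - <<'E'
from h import *
np.set_printoptions(precision=4,suppress=True)
p,d,m=cam('wrist','w11'); np.savez('pics/w11.npz',p=p,d=d,**{k:np.array(v) for k,v in m.items()})
c=cloud(m,d); print(c[100:300:20,286])
E
python3 st.py
```

```text
[[ 0.4512 -0.1521 -0.002 ]
 [ 0.4466 -0.1654 -0.002 ]
 [ 0.4419 -0.179  -0.0002]
 [ 0.437  -0.1932 -0.0003]
 [ 0.4347 -0.1991  0.0432]
 [ 0.4303 -0.212   0.0422]
 [ 0.4256 -0.2254  0.0414]
 [ 0.421  -0.2388  0.0422]
 [ 0.4162 -0.2528  0.0428]
 [ 0.411  -0.2678  0.0425]]
t 18.02 eef [ 0.423  -0.2318  0.1742] r,az 0.482 -28.7 xang -19.1 zax [-0.001  0.001 -1.   ] f [ 0.2 -0.1  0.7] tau [-3.400e-01 -3.686e+01  2.138e+01  5.000e-02 -2.000e-02 -1.000e-02] w 0.0428 q [-0.5   0.31 -0.26  1.    0.    1.4 ]
```

View pics/w11.png

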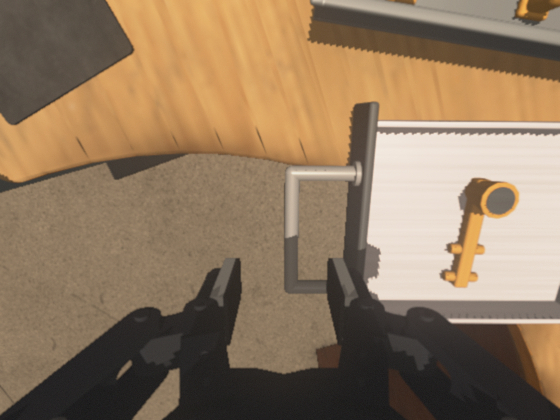

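{"name": "drive_tool", "arguments": {"steps": [0.001, 0.003, 0.025, 0, 0, 0, 0, 0, 0, 0.025, 0, 0, 0, 0, 0, 0, 0.015, 0, 0, 0, 0, 0, 0, 0.01, 0, 0, 0, 0, 0, 0, 0, 0, 0, 0, 0, 0, 0, 0, 0, 0, 0, 0.5, 0, 0, 0, 0, 0, 0, 1, 0, 0, 0, 0, 0, 0, 1]}}

```text
clock: 18.68
eef_pos: [0.4243, -0.2357, 0.1008]
tool_rot: [0.986, -0.165, 0.002, 0.0]
ft_force: [-2.4, 2.0, 4.9]
grip_width: 0.0075
```

{"name": "drive_tool", "arguments": {"steps": [0, 0, 0, 0, 0, 0, 1, 0, 0, 0, 0, 0, 0, 1, 0, 0, 0, 0, 0, 0, 1]}}

```text
clock: 18.93
eef_pos: [0.4242, -0.2357, 0.1008]
tool_rot: [0.986, -0.165, 0.002, 0.0]
ft_force: [1.1, 1.4, 5.9]
grip_width: 0.0079
```

```bash
python3 st.py
```

```text
t 18.93 eef [ 0.4242 -0.2357  0.1008] r,az 0.485 -29.1 xang -19.03 zax [ 0.004 -0.001 -1.   ] f [1.1 1.4 5.9] tau [ -0.62 -35.71  16.85   0.34  -0.43  -0.09] w 0.0079 q [-0.51  0.4  -0.35  0.81  0.    1.4 ]
```

{"name": "drive_tool", "arguments": {"steps": [0.005, 0, 0, 0, 0, 0, 1, 0.01, 0, 0, 0, 0, 0, 1, 0.014, 0, 0, 0, 0, 0, 1, 0.016, 0, 0, 0, 0, 0, 1, 0.016, 0, 0, 0, 0, 0, 1, 0.016, 0, 0, 0, 0, 0, 1, 0.014, 0, 0, 0, 0, 0, 1, 0.01, 0, 0, 0, 0, 0, 1]}}

```text
clock: 19.6
eef_pos: [0.5189, -0.2691, 0.1008]
tool_rot: [0.986, -0.166, 0.0, 0.001]
ft_force: [-2.9, -0.8, 9.1]
grip_width: 0.0073
```

```bash
python3 st.py
```

```text
t 19.6 eef [ 0.5189 -0.2691  0.1008] r,az 0.585 -27.4 xang -19.06 zax [ 0.    -0.002 -1.   ] f [-2.9 -0.8  9.1] tau [  1.19 -43.73  19.41  -1.36   0.56  -0.09] w 0.0073 q [-0.48  0.56 -0.07  0.94 -0.    1.43]
```

{"name": "drive_tool", "arguments": {"steps": [0.01, 0, 0, 0, 0, 0, 1, 0.014, 0, 0, 0, 0, 0, 1, 0.014, 0, 0, 0, 0, 0, 1, 0.012, 0, 0, 0, 0, 0, 1, 0.01, 0, 0, 0, 0, 0, 1, 0.007, 0, 0, 0, 0, 0, 1, 0.003, 0, 0, 0, 0, 0, 1, 0, 0, 0, 0, 0, 0, 1]}}

```text
clock: 20.27
eef_pos: [0.5852, -0.2926, 0.1009]
tool_rot: [0.986, -0.166, 0.001, 0.002]
ft_force: [0.7, -2.3, 6.6]
grip_width: 0.0077
```

```bash
python3 st.py
```

```text
t 20.27 eef [ 0.5852 -0.2926  0.1009] r,az 0.654 -26.6 xang -19.09 zax [ 0.001 -0.004 -1.   ] f [ 0.7 -2.3  6.6] tau [  1.77 -50.42  20.5    0.39   0.71  -0.07] w 0.0077 q [-0.46  0.68  0.15  1.04 -0.    1.44]
```

{"name": "drive_tool", "arguments": {"steps": [0.004, 0, 0, 0, 0, 0, 1, 0.003, 0, 0, 0, 0, 0, 1, 0.003, 0, 0, 0, 0, 0, 1, 0.002, 0, 0, 0, 0, 0, 1, 0, 0, 0, 0, 0, 0, 1, 0, 0, 0, 0, 0, 0, 1]}}

```text
clock: 20.77
eef_pos: [0.5931, -0.2954, 0.1008]
tool_rot: [0.986, -0.166, -0.003, 0.001]
ft_force: [-9.1, 0.0, 12.2]
grip_width: 0.0078
```

```bash
python3 st.py
```

```text
t 20.77 eef [ 0.5931 -0.2954  0.1008] r,az 0.663 -26.5 xang -19.12 zax [-0.005 -0.001 -1.   ] f [-9.1  0.  12.2] tau [  2.53 -48.95  23.53  -3.22   1.06  -0.07] w 0.0078 q [-0.46  0.7   0.19  1.06 -0.    1.44]
```

{"name": "drive_tool", "arguments": {"steps": [0.003, 0, 0, 0, 0, 0, 1, 0, 0, 0, 0, 0, 0, 1, 0, 0, 0, 0, 0, 0, 1]}}

```text
clock: 21.02
eef_pos: [0.5935, -0.2955, 0.1007]
tool_rot: [0.986, -0.166, -0.005, 0.0]
ft_force: [-15.4, 2.8, 15.9]
grip_width: 0.0073
```

```bash
python3 st.py
```

```text
t 21.02 eef [ 0.5935 -0.2955  0.1007] r,az 0.663 -26.5 xang -19.13 zax [-0.011  0.001 -1.   ] f [-15.4   2.8  15.9] tau [  3.06 -47.03  25.75  -5.96   1.29  -0.06] w 0.0073 q [-0.46  0.71  0.2   1.07 -0.    1.44]
```

{"name": "drive_tool", "arguments": {"steps": [-0.004, 0, 0, 0, 0, 0, 0.7, 0, 0, 0, 0, 0, 0, 0.4, 0, 0, 0, 0, 0, 0, 0, 0, 0, 0, 0, 0, 0, 0, 0, 0, -0.02, 0, 0, 0, 0, 0, 0, -0.035, 0, 0, 0, 0, 0, 0, -0.04, 0, 0, 0, 0, -0.03, 0, -0.02, 0, 0, 0, 0]}}

```text
clock: 21.68
eef_pos: [0.5725, -0.2868, 0.2189]
tool_rot: [0.986, -0.165, 0.006, 0.002]
ft_force: [1.2, -0.6, 1.7]
grip_width: 0.0429
```

{"name": "drive_tool", "arguments": {"steps": [-0.035, 0, 0, 0, 0, 0, 0, -0.035, 0, 0, 0, 0, 0, 0, -0.035, 0, 0, 0, 0, 0, 0, 0, 0, 0, 0, 0, 0, 0, 0, 0, 0, 0, 0, 0, 0]}}

```text
clock: 22.1
eef_pos: [0.4653, -0.2495, 0.214]
tool_rot: [0.986, -0.165, -0.001, -0.0]
ft_force: [1.3, -0.7, -0.4]
grip_width: 0.0428
```

```bash
python3 st.py; python3 - <<'E'
from l import *
np.set_printoptions(precision=4,suppress=True)
for n in ('top','scene','wrist'):
    p,d,m=cam(n,n+'12'); np.savez('pics/%s12.npz'%n,p=p,d=d,**{k:np.array(v) for k,v in m.items()})
p,d,m=load('top12'); a=p[90:260,235:435]; cv2.imwrite('pics/t12c.png',cv2.resize(a,(700,595),interpolation=cv2.INTER_CUBIC)[...,::-1])
p,d,m=load('scene12'); a=p[140:310,230:480]; cv2.imwrite('pics/s12c.png',cv2.resize(a,(750,510),interpolation=cv2.INTER_CUBIC)[...,::-1])
E
```

```text
t 22.1 eef [ 0.4653 -0.2495  0.214 ] r,az 0.528 -28.2 xang -19.04 zax [-0.002  0.001 -1.   ] f [ 1.3 -0.7 -0.4] tau [-1.600e-01 -4.124e+01  2.169e+01  5.400e-01 -2.000e-02 -1.000e-02] w 0.0428 q [-0.49  0.35 -0.08  1.14  0.    1.41]
```

View pics/t12c.png

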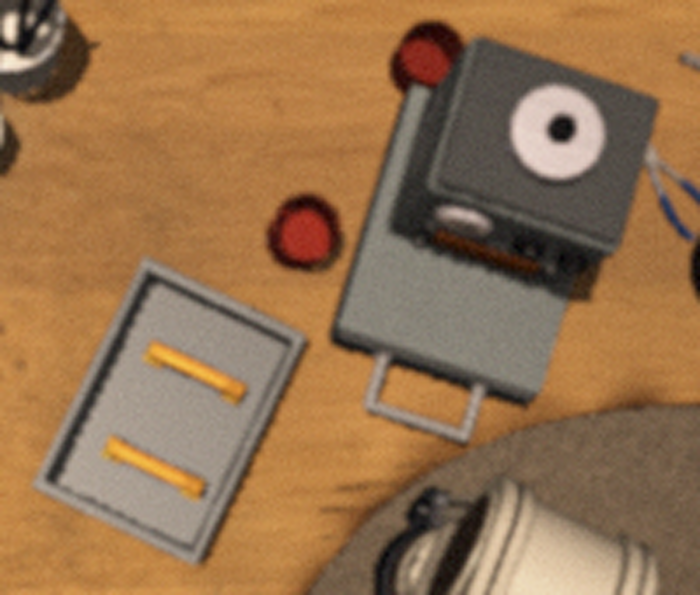

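View pics/s12c.png

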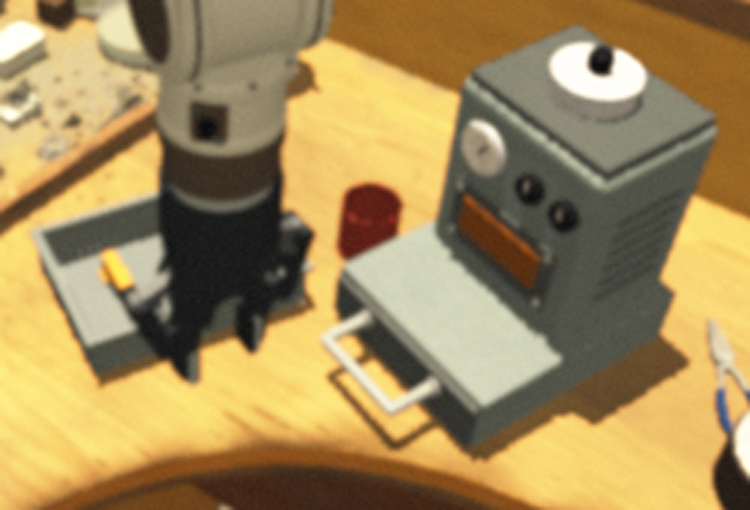

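View pics/wrist12.png

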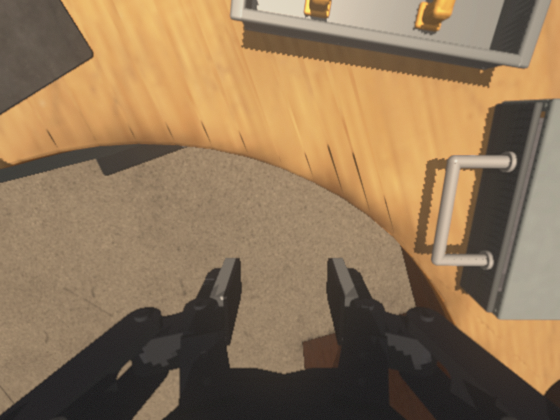

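```bash
python3 - <<'E'
from l import *
np.set_printoptions(precision=4,suppress=True)
p,d,m=load('top12')
def q(pts,z): return world(m,[(235+(x+.5)/3.5-.5,90+(y+.5)/3.5-.5) for x,y in pts],z)
b=q([(372,407),(464,436)],.043).mean(0); a=np.array([.947,-.322,0]); print('bar along axis from plinth front',(b-q([(337,333),(535,396)],.061).mean(0))@a)
c=q([(147,258),(307,337),(200,562),(38,487)],.046).mean(0);ty=np.radians(-27)
for pts in ([(150,350),(240,392)],[(110,447),(202,490)]):
    w=q(pts,.03).mean(0)-c; print('pull in tote',w[0]*np.cos(ty)+w[1]*np.sin(ty),-w[0]*np.sin(ty)+w[1]*np.cos(ty))
cl=cloud(m,d)
for x,y in [(195,371),(156,468),(220,430)]: print(cl[int(90+y/3.5),int(235+x/3.5)])
p0=np.load('pics/top0.npz')['p'].astype(int); D=np.abs(p0-p).max(2)>60; print('diff at tin',D[140:172,305:335].sum(),'box',D[215:260,135:195].sum())
p,d,m=load('wrist12'); c=cloud(m,d); print('bar',c[175:245:20,447:450:2].reshape(-1,3)); 
E
python3 -c "
from h import *
job_done()"; python3 st.py
```

```text
bar along axis from plinth front -0.04660979992838328
pull in tote 0.038484994893119566 -0.002335855876189206
pull in tote -0.047792461462751304 -0.00780664528699415
[ 0.6341 -0.1143  0.0412]
[ 0.5582 -0.0811  0.0341]
[ 0.5907 -0.1362  0.0014]
diff at tin 0 box 0
bar [[ 0.5993 -0.2652  0.0398]
 [ 0.5999 -0.265   0.0418]
 [ 0.5953 -0.2801  0.0425]
 [ 0.5964 -0.2803  0.0434]
 [ 0.5917 -0.296   0.0439]
 [ 0.5934 -0.2968  0.0434]
 [ 0.5892 -0.3139  0.0427]
 [ 0.6085 -0.3393 -0.0012]]
the job is handed in; nothing more can be done
the job is handed in; nothing more can be done
```

I pulled the tray out to its stop and stood both brass pulls on the tote's floor. Then I pushed the tray home, with the runner still in it, and handed the job in at about 22 s.

Last checks before handing in:
- **Tray:** it moved about 179 mm inward and met a 15 N stop. The handle bar sits 47 mm in front of the plinth, against 45 mm for fully home, which is within measuring error.
- **Pulls:** in the tote's frame they are at about (38, -2) mm and (-48, -8) mm. Both stand upright, with their bars 34 to 41 mm above the bench, and nothing is gripping them.
- **Tote and bystanders:** the tote appears not to have moved. The before-and-after pictures showed no change around the red tin or the wooden block.
- **Runner:** I last saw it lying in the tray before pushing home. It is hidden under the plinth's roof now, so I did not check its final position.

One disagreement: the cameras show a stand pole and a hanging cable across the arm's path. I crossed there slowly and felt no contact, so they don't seem to be solid.

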